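# Take up three wheel spokes by a quarter turn each

### The arm

A 6-joint arm with a two-finger parallel gripper is mounted at the origin on a cart in front of the work surface, level with it; the furniture and walls round the work are solid. World frame = base frame: x ahead of the robot, y to its left, z up, the work surface at z = 0. Lengths are in m, angles in rad, forces in N, time in s.
With the tool pointing down it reaches from about 0.325 to 1 m from the base axis. Payload 5.1 kg.
Tool frame: the origin (TCP) lies on the centre line of the jaws, within the pads' length; the fingertips stand 8 mm ahead of it and the grasp point (between the pads) lies 11 mm behind it; z points along the fingers, y is the line along which they close (so a half turn about z gives the same grasp; the last joint's range is limited). The gripper opens to 85 mm and grips with 20 to 120 N. Pads are 22 mm wide; open, the fingers measure 114 mm over their backs; the gripper's body (76 mm by 85 mm) begins 54 mm behind the grasp point. The pads swing forward as they close: fully open they stand 13 mm farther back than shut.
Start: joints at [-1.411, 0.124, 1.65, -0, 1.367, -0.083], TCP at [0.156, -0.631, 0.239] pointing down, gripper open.
Joint ranges: [-2.61, 2.61], [-1.02, 2.33], [0.03, 2.71], [-1.35, 4.49], [0.32, 2.68], [-2.91, 2.91]. Speed limits (rad/s): [2.57, 2.57, 3.14, 3.14, 3.14, 3.14].

### API

Orientations are given as a 3x3 rotation matrix whose columns are the frame's x, y, z axes.
In Python, from station import ctrl gives the robot as it stands. Calls block until the motion is done:
- ctrl.move_ptp(position, orientation): joint-space move of the TCP to a pose.
- ctrl.servo_line(position, velocity=0.15, orientation=None, max_force=None): straight line of the TCP; orientation=None keeps the orientation; velocity is the mean speed in m/s. With max_force (N) it stops when the force on the tool has changed by that much, and returns True; else False.
- ctrl.set_joints(angles): joint-space move.
- ctrl.gripper_to(opening, strength=None): opening from 0.0 (shut) to 1.0 (fully open); strength is the grip in N (None keeps the last); returns when the fingers have stopped.
- ctrl.wait(seconds).
- ctrl.solve_ik(position, orientation): joint angles nearest the present ones, or None.
- ctrl.sense(): the state.
- ctrl.capture(name): name is "scene" or "top" or "wrist"; returns (picture, depth): 480x640x3 uint8, red, green, blue; 480x640 float32, m along the optical axis (not along the pixel's ray), 0 where there is no reading.
- ctrl.camera_info(name): a dict with "intrinsics" (3x3 intrinsics, pixels), "world_to_cam" (4x4, takes a point from world to camera coordinates); the wrist camera has in their place "T_tool_cam" (4x4, takes a point from camera to tool coordinates, whose origin is the TCP and whose axes are the flange's). Camera axes: x right, y down, z forward; pixel columns grow to the right and rows downward; lengths in m; the calibration is good to about 2 mm. A picture is of the moment at which its call begins: read the wrist's pose just before it. camera_info takes no time and is no camera call.
A pose or a line that the arm cannot do raises ctrl.Unreachable and nothing moves.
- ctrl.job_done(): hands the job in; it is judged then, once.
The state is a dict: "time_s": time; "qpos": joint angles; "dq": joint speeds; "effort": joint torques, N m; "eef_pos": TCP position; "ee_rot": TCP orientation; "contact_force": force on the tool from outside, world axes, zero at the start; "moment": the same for the moment, N m; "grip_width": opening from 0.0 (shut) to 1.0 (fully open); "gripper_force": force on a finger pad.
Only numpy, scipy, OpenCV 4.12 (cv2) and the standard library are available. Lean on these libraries where they do the work, as an engineer would, in place of code of your own. Each camera call takes 0.05 s, during which the arm holds its last target. There are 200 camera calls.

### The job

Take the spoke key from its wooden holder and tighten the trolley wheel's three spoke nipples with it, each by one quarter turn clockwise seen from above, starting at the nipple between the red marks and going clockwise round the rim. Feel the sprung socket onto each square head with a gentle push, never hard down, and stand the key back upright in its holder's pocket when all three are done. Leave the antler tip, the pliers and the wood block where they are.

Things in the scene. Friction and masses are not known exactly. Their poses are not given: they have to be found in the camera images.
- wheel: small grey trolley wheel with black rubber tyre, 214 mm across, lying flat on the bench and bolted down through its hub (fixed; hub bolt 38 mm high). Origin under the hub on the bench, z up. Three of its six spokes end in brass square-headed nipples that stand up from the rim, 70 mm from the hub's axis, 120 degrees apart. Two red marks on the rim flank nipple 1.
- spoke_1 (a point): rim face (26 mm above the bench) on the axis of nipple 1, the red-marked one; axes as the wheel's. It tells neither height nor angle of the nipple. Heads: 14 mm brass square, 12 mm high, top 2 mm bevelled to 10 mm square, on a 19 mm collar. The head's top is 15 to 27 mm above this point, different for each nipple and run, and its flats point any way: both must be felt (or seen).
- spoke_2 (a point): rim face (26 mm above the bench) on the axis of nipple 2, the next one clockwise seen from above; axes as the wheel's. It tells neither height nor angle of the nipple. Head and unknowns as at spoke_1.
- spoke_3 (a point): rim face (26 mm above the bench) on the axis of nipple 3, the last one clockwise; axes as the wheel's. It tells neither height nor angle of the nipple. Head and unknowns as at spoke_1.
- nipple_1 (a joint): turn of the red-marked nipple in rad since the start: 0 at the start whatever way its flats point, grows clockwise seen from above, a quarter turn is 1.57. Stiff (0.08 N m): it stays where it is left, and a misaligned key pressed on it lightly and turned slides round without moving it.
- nipple_2 (a joint): turn of nipple 2 in rad since the start: 0 at the start whatever way its flats point, grows clockwise seen from above, a quarter turn is 1.57. Stiff (0.08 N m): it stays where it is left, and a misaligned key pressed on it lightly and turned slides round without moving it.
- nipple_3 (a joint): turn of nipple 3 in rad since the start: 0 at the start whatever way its flats point, grows clockwise seen from above, a quarter turn is 1.57. Stiff (0.08 N m): it stays where it is left, and a misaligned key pressed on it lightly and turned slides round without moving it.
- key: spoke key, 102 mm tall, 0.11 to 0.18 kg, loose, upright in its holder. Origin: centre of the mouth (lower end) of its socket with the spring at rest; z up along the key, x along the handle's width, y through its thickness. The steel socket is 24 mm square outside, with a 16 mm square hole 12 mm deep, sides along x and y.
- socket_top (a point): on the key's axis 22 mm above its origin, top of the socket at rest. The socket is sprung: it yields at 2.5 N, is pushed in 4 mm (all its travel) at 4.5 N, and then is rigid. Held 2 to 3 mm pressed in on a head and turned, it rides the bevel and snaps down when the flats meet (within 9 degrees); the push falls off. Play on the head: 9 degrees either way.
- key_grip (a point): middle of the key's blue flat handle, 79 mm above the key's origin; axes as the key's. The handle is a block 34 mm wide (along x), 12 mm thick (along y) and 46 mm high.
- pocket (a point): centre of the floor of the round pocket (40 mm across, 13 mm deep) in the key holder, a wooden block 74 x 74 x 26 mm fixed to the bench; the floor is 13 mm above the bench. The key stands in it at any yaw.
- antler: bystander: pale curved antler tip, 40 x 145 x 24 mm, lying flat, origin under its centre
- pliers: bystander: red-handled pliers, 63 x 201 x 14 mm, lying flat, origin under the centre
- scale_block: bystander: brown wood block, 50 x 100 x 32 mm, origin under its centre
Not all that is in view belongs to the job. Leave any pink or turquoise look-alike of the part that bears pocket alone.

How it is judged:
On the way, in this order (a step that is already met when the one before it is completed fails the run):
1. the red-marked spoke's nipple is turned a quarter turn clockwise (within 15 degrees), the other two not yet (value of joint nipple_1 between 1.309 and 1.833 rad and value of joint each of nipple_2, nipple_3 below 0.26 rad), for 0.2 s.
2. then the next nipple clockwise round the rim is turned a quarter turn, the third not yet (value of joint nipple_1 between 1.309 and 1.833 rad and value of joint nipple_2 between 1.309 and 1.833 rad and value of joint nipple_3 below 0.26 rad), for 0.2 s.
3. then the third nipple is turned a quarter turn (value of joint nipple_1 between 1.309 and 1.833 rad and value of joint nipple_2 between 1.309 and 1.833 rad and value of joint nipple_3 between 1.309 and 1.833 rad), for 0.2 s.
At the end, for the whole second after the job is handed in: All three nipples stand a quarter turn (90 degrees, within 15) clockwise of where they began, and the key stands released, upright (within about 8 degrees) and at rest on the floor of its holder's pocket (within 8 mm of the pocket's centre, bottom within 4 mm of its floor) (all of step 3 and horizontal distance between key and pocket below 0.008 m and z of key in the frame of pocket below 0.004 m and angle between key's own z axis and vertical below 0.15 rad and linear speed of key below 0.02 m/s); the robot touches nothing.
It fails at once if a nipple overturned by more than 20 degrees past a quarter turn, or turned back more than 15 degrees (value of joint any of nipple_1, nipple_2, nipple_3 above 1.92 rad or value of joint any of nipple_1, nipple_2, nipple_3 below -0.26 rad).
It fails at once if the key bears on a nipple or on the wheel with more than 35 N (contact force between key and wheel above 35 N or contact force between key and nipple_1 above 35 N or contact force between key and nipple_2 above 35 N or contact force between key and nipple_3 above 35 N).
It fails at once if a nipple turned by the fingers instead of the key (contact force between the fingers and nipple_1 above 3 N or contact force between the fingers and nipple_2 above 3 N or contact force between the fingers and nipple_3 above 3 N).
It fails at once if the antler tip, the pliers or the wood block pushed more than 30 mm from its place (distance of any of antler, pliers, scale_block from where it was at the start of the episode above 0.03 m).
It also fails if it takes over 72 s, if anything falls off the work surface, if the arm or the gripper's body presses on something with over 40 N, if the wrist force passes 120 N, or if a joint passes its speed limit or range.

## Working session

There is one attempt and no reset: what is moved stays moved. The work goes in short steps, each a Python script; the robot and the scene stay as the last script left them, time stands still between calls to the robot, and variables do not carry over. Pictures are saved under pics/ and viewed, at most 10 in all, crops included, and the job is handed in when it is done.

```bash
mkdir -p pics; ls; python3 - <<'E'
from station import ctrl
import cv2,numpy as np
for n in ["top","scene"]:
    p,d=ctrl.capture(n); cv2.imwrite(f"pics/{n}0.png",p[:,:,::-1]); np.save(f"pics/{n}0.npy",d)
    c=ctrl.camera_info(n); print(n,np.round(c["intrinsics"],1).tolist(),np.round(c["world_to_cam"],4).tolist())
print(ctrl.camera_info("wrist"))
print(ctrl.sense())
E
```

```text
pics
top [[518.5, 0.0, 313.4], [0.0, 518.5, 236.3], [0.0, 0.0, 1.0]] [[0.0152, -0.9999, -0.0016, -0.0994], [-0.9939, -0.0149, -0.1092, 0.5438], [0.1092, 0.0033, -0.994, 1.6085], [0.0, 0.0, 0.0, 1.0]]
scene [[437.3, 0.0, 327.9], [0.0, 437.3, 235.5], [0.0, 0.0, 1.0]] [[-0.7978, -0.6025, 0.0227, 0.3647], [-0.3273, 0.401, -0.8556, 0.2999], [0.5064, -0.69, -0.5171, 0.7624], [0.0, 0.0, 0.0, 1.0]]
{'intrinsics': array([[331.89092023,   0.        , 318.63988302],
       [  0.        , 331.89092023, 241.40202541],
       [  0.        ,   0.        ,   1.        ]]), 'T_tool_cam': array([[ 2.47108221e-04, -9.58449452e-01, -2.85262314e-01,
         7.28577815e-02],
       [ 9.99999969e-01,  2.28104853e-04,  9.98422876e-05,
        -2.82636522e-05],
       [-3.06240674e-05, -2.85262330e-01,  9.58449478e-01,
        -1.35464422e-01],
       [ 0.00000000e+00,  0.00000000e+00,  0.00000000e+00,
         1.00000000e+00]])}
{'time_s': 0.1, 'qpos': array([-1.41059920e+00,  1.24454592e-01,  1.65152928e+00,  2.84671455e-05,
        1.36752399e+00, -8.25802164e-02]), 'dq': array([-1.08524879e-03, -4.99084398e-04, -4.26926431e-03, -6.64690032e-05,
        7.83896636e-04, -5.66336662e-05]), 'effort': array([ 9.38388985e-04, -4.24934506e+01, -3.66651356e+01, -6.90183083e-05,
        3.96579446e-03, -1.21423571e-05]), 'eef_pos': array([ 0.15616502, -0.63040704,  0.23817125]), 'ee_rot': array([[ 9.70675460e-01,  2.40393580e-01, -2.77976011e-04],
       [ 2.40393669e-01, -9.70673628e-01,  1.89513178e-03],
       [ 1.85753530e-04, -1.90638159e-03, -9.99998166e-01]]), 'contact_force': array([-0.46956509, -0.06243129, -0.08566271]), 'moment': array([-0.05537538,  0.02508232, -0.01862338]), 'gripper_force': 0.0, 'grip_width': 0.9958598050922804}
```

View pics/top0.png

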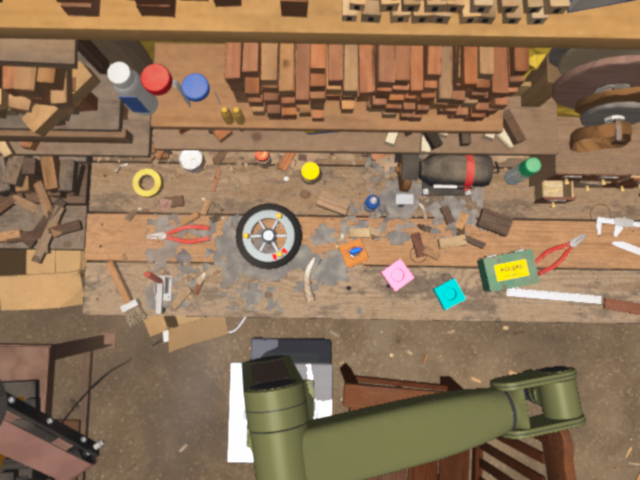

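View pics/scene0.png

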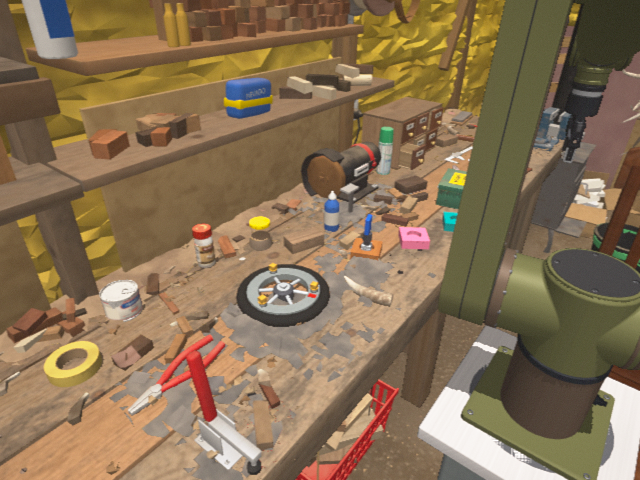

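Candidates for the holder and key: orange-brown holder with the blue key at top (354,252); look-alikes are the pink one (398,275), the turquoise one (450,294) and the blue bottle (372,202). I choose the one at (354,252). The red marks are near (280,254) on the wheel.

```bash
cat > h.py <<'E'
import numpy as np, cv2
from station import ctrl
def cam(n):
    c=ctrl.camera_info(n); K=c["intrinsics"]
    if n=="wrist":
        s=ctrl.sense(); T=np.eye(4); T[:3,:3]=s["ee_rot"]; T[:3,3]=s["eef_pos"]; return K,T@c["T_tool_cam"]
    return K,np.linalg.inv(c["world_to_cam"])
def cloud(n,d,K,T):
    v,u=np.mgrid[:480,:640]; P=np.stack([(u-K[0,2])*d/K[0,0],(v-K[1,2])*d/K[1,1],d],-1)
    return P@T[:3,:3].T+T[:3,3]
def onplane(u,v,z,K,T):
    r=T[:3,:3]@np.array([(u-K[0,2])/K[0,0],(v-K[1,2])/K[1,1],1]); return T[:3,3]+r*(z-T[2,3])/r[2]
def down(a): # tool z down, tool x at yaw a
    c,s=np.cos(a),np.sin(a); return np.array([[c,s,0],[s,-c,0],[0,0,-1.]])
E
python3 - <<'E'
from h import *
p=cv2.imread("pics/top0.png"); d=np.load("pics/top0.npy"); K,T=cam("top"); P=cloud("top",d,K,T)
for u,v in [(268,236),(354,252),(340,252),(398,275),(280,254),(246,235),(280,216),(310,279),(300,200)]: print((u,v),P[v,u].round(3))
cv2.imwrite("pics/crop0.png",np.hstack([cv2.resize(p[200:272,230:302],(400,400),interpolation=cv2.INTER_CUBIC),cv2.resize(p[225:285,330:390],(400,400),interpolation=cv2.INTER_CUBIC)]))
E
```

```text
(268, 236) [0.543 0.051 0.044]
(354, 252) [ 0.491 -0.214  0.113]
(340, 252) [ 0.498 -0.177  0.012]
(398, 275) [ 0.428 -0.361  0.009]
(280, 254) [0.487 0.012 0.045]
(246, 235) [0.544 0.119 0.051]
(280, 216) [0.606 0.014 0.047]
(310, 279) [ 0.411 -0.083  0.009]
(300, 200) [ 0.666 -0.046  0.004]
```

View pics/crop0.png

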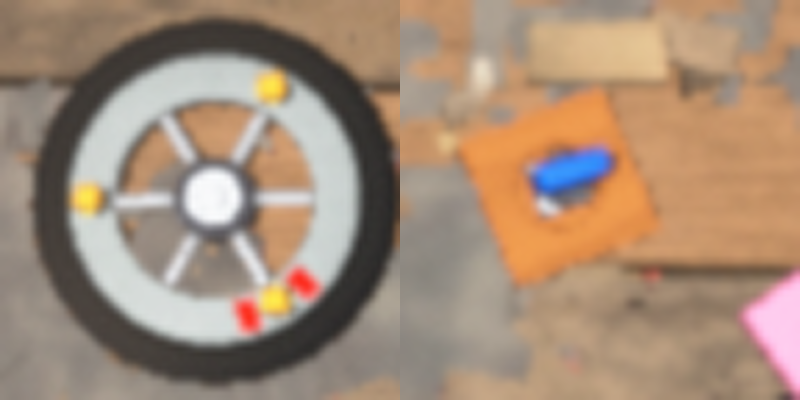

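The left crop shows the red marks flanking the lower-right nipple (nipple 1). Clockwise from it come the left one (2) and the top-right one (3). The right crop shows the blue key in the orange-brown holder. Next come close wrist views.

```bash
python3 - <<'E'
from h import *
print(ctrl.sense()["time_s"])
for i,(x,y) in enumerate([(0.487,0.012),(0.546,0.118),(0.606,0.014),(0.488,-0.212)]):
    ctrl.move_ptp([x,y,0.17 if i<3 else 0.23],down(np.pi/2))
    s=ctrl.sense(); K,T=cam("wrist"); p,d=ctrl.capture("wrist")
    cv2.imwrite(f"pics/w{i}.png",p[:,:,::-1]); np.savez(f"pics/w{i}.npz",d=d,T=T,K=K)
    print(i,s["time_s"],s["eef_pos"].round(4),s["qpos"].round(2))
c=[]
for i in range(4):
    p=cv2.imread(f"pics/w{i}.png"); c.append(cv2.resize(p[140:340,220:420],(400,300)if 0 else (300,300),interpolation=cv2.INTER_CUBIC))
cv2.imwrite("pics/w_all.png",np.vstack([np.hstack(c[:2]),np.hstack(c[2:])]))
E
```

```text
0.1
0 2.675 [0.4873 0.0114 0.1702] [-0.09 -0.19  2.08 -0.    1.26 -0.09]
1 3.2833 [0.5461 0.1182 0.1696] [ 0.12 -0.02  1.92 -0.    1.24  0.12]
2 3.8833 [0.6057 0.0123 0.1699] [-0.07  0.08  1.82  0.    1.24 -0.07]
3 4.9583 [ 0.4883 -0.211   0.2297] [-0.51 -0.13  1.92  0.    1.35 -0.51]
```

View pics/w_all.png

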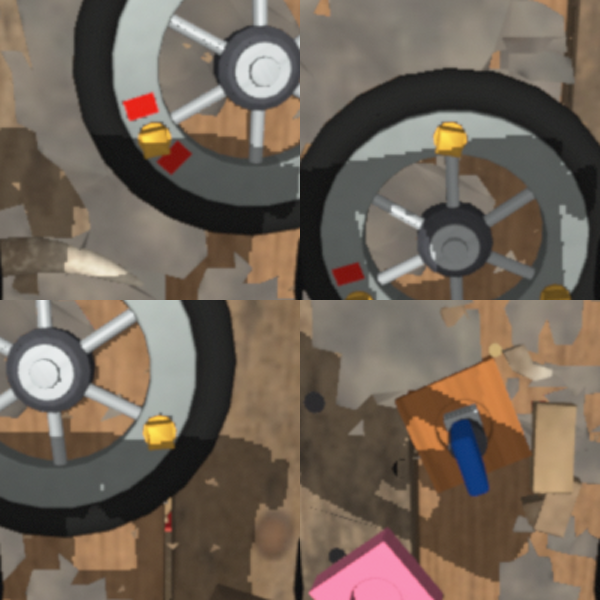

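Panels: nipples 1, 2 and 3 sit near full-image (322,231), (320,231) and (326,227). The key handle top is about (333,250), with the orange holder below it. Now I'll get positions, heights and angles from the depth clouds.

```bash
python3 - <<'E'
from h import *
approx=[(0.487,0.012),(0.546,0.118),(0.606,0.014)]
C=[];tiles=[]
for i in range(3):
    f=np.load(f"pics/w{i}.npz"); P=cloud("w",f["d"],f["K"],f["T"]); p=cv2.imread(f"pics/w{i}.png")
    hsv=cv2.cvtColor(p,cv2.COLOR_BGR2HSV)
    m=(hsv[...,0]>15)&(hsv[...,0]<32)&(hsv[...,1]>130)
    near=np.hypot(P[...,0]-approx[i][0],P[...,1]-approx[i][1])<0.022
    q=P[near&(P[...,2]>0.032)]; z=np.percentile(q[:,2],[50,80,90,97]); rim=np.median(P[near&(P[...,2]<0.032)&(P[...,2]>0.018)][:,2])
    top=q[q[:,2]>z[2]-0.002]; 
    r=cv2.minAreaRect(((top[:,:2]-q[:,:2].mean(0))*1e4).astype(np.float32))
    c=np.array(r[0])*1e-4+q[:,:2].mean(0); C.append(c)
    print(i+1,"n",len(q),len(top),"z",z.round(4),"rim",rim.round(4),"c",c.round(4),"size",np.array(r[1])/10,"ang",r[2])
    v,u=np.argwhere(m&near).mean(0).astype(int)
    tiles.append(cv2.resize(p[v-16:v+17,u-16:u+17],(264,264),interpolation=cv2.INTER_CUBIC))
C=np.array(C); h=C.mean(0); print("hub",h, "r",np.linalg.norm(C-h,axis=1), "ang",np.degrees(np.arctan2(*(C-h).T[::-1])))
# hub in each picture
for i in range(3):
    f=np.load(f"pics/w{i}.npz"); P=cloud("w",f["d"],f["K"],f["T"])
    n=(np.hypot(P[...,0]-h[0],P[...,1]-h[1])<0.03)&(P[...,2]>0.032); q=P[n]
    if len(q): print("hubtop",i,len(q),cv2.minEnclosingCircle((q[:,:2]*1e3).astype(np.float32)),np.percentile(q[:,2],95))
f=np.load("pics/w3.npz"); P=cloud("w",f["d"],f["K"],f["T"]); p=cv2.imread("pics/w3.png")
near=np.hypot(P[...,0]-.49,P[...,1]+.213)<0.06
q=P[near&(P[...,2]>0.06)]; zt=np.percentile(q[:,2],95); top=q[q[:,2]>zt-.004]
print("key",len(top),zt,cv2.minAreaRect((top[:,:2]*1e3).astype(np.float32)))
q=P[near&(abs(P[...,2]-0.026)<.004)]; print("holder",len(q),np.median(q[:,2]),cv2.minAreaRect((q[:,:2]*1e3).astype(np.float32)))
cv2.imwrite("pics/heads.png",np.hstack(tiles))
E
```

```text
1 n 11286 1942 z [0.2478 0.2549 0.2577 0.2629] rim 0.0268 c [0.4869 0.0267] size [11.4625267 25.7506134] ang 89.39051055908203
2 n 10732 1943 z [0.2468 0.2534 0.2559 0.2612] rim 0.0265 c [0.5455 0.1331] size [11.07286911 23.55610199] ang 88.95779418945312
3 n 12110 1581 z [0.2483 0.2561 0.2605 0.2631] rim 0.0265 c [0.6066 0.0291] size [29.31243591  8.52501831] ang 0.6454460620880127
hub [0.54631902 0.06295269] r [0.06963743 0.07013144 0.06911208] ang [-148.59188501   90.6770075   -29.31341721]
hubtop 0 1027 ((549.9974365234375, 49.29596710205078), 19.350364685058594) 0.03946811000574095
hubtop 1 755 ((549.9749145507812, 51.0602912902832), 18.312410354614258) 0.03942707798056738
hubtop 2 991 ((550.0217895507812, 50.0608024597168), 18.049774169921875) 0.039384024209903445
key 5758 0.3216293765589918 ((504.4285583496094, -194.5287628173828), (9.828852653503418, 87.80630493164062), 89.9370346069336)
holder 3522 0.026844943162069784 ((499.36053466796875, -221.35440063476562), (74.05558013916016, 74.42388916015625), 23.40142250061035)
```

View pics/heads.png

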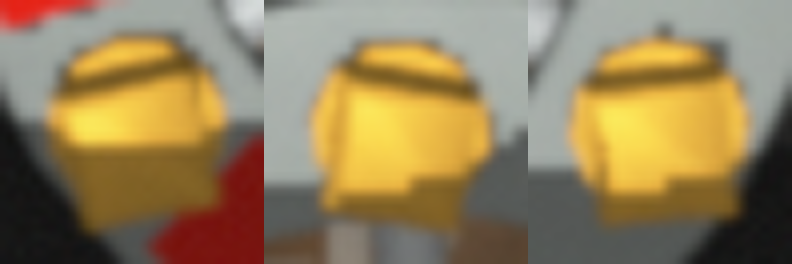

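The heads are readable (image right = +x, up = +y). Their edges lie at about +13°, −11.5° and +5.7°. I'll redo the clouds without the fingers.

```bash
python3 - <<'E'
from h import *
approx=[(0.487,0.012),(0.546,0.118),(0.606,0.014)]
C=[]
for i in range(3):
    f=np.load(f"pics/w{i}.npz"); P=cloud("w",f["d"],f["K"],f["T"])
    near=np.hypot(P[...,0]-approx[i][0],P[...,1]-approx[i][1])<0.022
    q=P[near&(P[...,2]>0.034)&(P[...,2]<.07)]; z=np.percentile(q[:,2],[50,75,90,97])
    top=q[(q[:,2]>z[1]-0.0012)]
    r=cv2.minAreaRect((top[:,:2]*1e3).astype(np.float32)); c=np.array(r[0])*1e-3; C.append(c)
    print(i+1,len(q),len(top),"z",z.round(4),"c",c.round(4),top[:,:2].mean(0).round(4),"size",np.round(r[1],1),"ang",round(r[2],1))
C=np.array(C); h=C.mean(0); print("hub",h, "r",np.linalg.norm(C-h,axis=1), "ang",np.degrees(np.arctan2(*(C-h).T[::-1])))
f=np.load("pics/w3.npz"); P=cloud("w",f["d"],f["K"],f["T"]); p=cv2.imread("pics/w3.png"); near=np.hypot(P[...,0]-.49,P[...,1]+.213)<0.06
b=(p[...,0]>90)&(p[...,2]<60)
q=P[near&(P[...,2]>0.06)&(P[...,2]<.14)&b]; zt=np.percentile(q[:,2],[50,80,95]); top=q[q[:,2]>.112]
print("key",len(q),len(top),zt,top[:,:2].mean(0),cv2.minAreaRect((top[:,:2]*1e3).astype(np.float32)))
E
```

```text
1 418 234 z [0.0484 0.0493 0.0499 0.0503] c [0.4908 0.0123] [0.4907 0.0124] size [13.3 13.5] ang 14.4
2 429 243 z [0.0491 0.05   0.0505 0.0511] c [0.547  0.1197] [0.547  0.1199] size [13.8 13.5] ang 79.6
3 422 227 z [0.0485 0.0495 0.0502 0.0505] c [0.6115 0.0172] [0.6117 0.0175] size [13.5 13.3] ang 1.2
hub [0.54975635 0.04972793] r [0.06985508 0.07002426 0.06979496] ang [-147.61905719   92.24395746  -27.80790702]
key 645 569 [0.11533529 0.11612336 0.11657527] [ 0.50005369 -0.21960328] ((500.1285400390625, -220.28744506835938), (11.399036407470703, 33.381126403808594), 19.009382247924805)
```

```bash
python3 - <<'E'
from h import *
def key(P,p):
    near=np.hypot(P[...,0]-.5,P[...,1]+.22)<0.05
    b=(p[...,0]>90)&(p[...,2]<60)
    t=P[near&(P[...,2]>0.112)&(P[...,2]<.125)&b]; return cv2.minAreaRect((t[:,:2]*1e3).astype(np.float32)),len(t)
def hold(P):
    near=np.hypot(P[...,0]-.4994,P[...,1]+.2214)<0.055
    t=P[near&(abs(P[...,2]-.026)<.004)]; return cv2.minAreaRect((t[:,:2]*1e3).astype(np.float32)),len(t)
f=np.load("pics/w3.npz"); p=cv2.imread("pics/w3.png"); P=cloud("w",f["d"],f["K"],f["T"]); print(key(P,p),hold(P))
for i,a in [(4,np.pi/2),(5,-np.pi/2)]:
    ctrl.move_ptp([.5,-.22,.23],down(a)); K,T=cam("wrist"); p,d=ctrl.capture("wrist"); p=np.ascontiguousarray(p[:,:,::-1])
    cv2.imwrite(f"pics/w{i}.png",p); P=cloud("w",d,K,T); print(a,key(P,p),hold(P),T[:3,3].round(3),ctrl.sense()["time_s"])
E
```

```text
(((500.1285400390625, -220.28744506835938), (11.399036407470703, 33.381126403808594), 19.009382247924805), 569) (((506.3822021484375, -218.319580078125), (89.35551452636719, 74.42188262939453), 23.41127586364746), 3540)
1.5707963267948966 (((500.26092529296875, -220.23812866210938), (11.235186576843262, 32.74978256225586), 19.505596160888672), 572) (((507.2133483886719, -217.9571533203125), (91.33611297607422, 74.35576629638672), 23.242406845092773), 3583) [ 0.501 -0.146  0.365] 5.3083
-1.5707963267948966 (((499.91156005859375, -222.00193786621094), (11.32405948638916, 32.309391021728516), 20.83440399169922), 554) (((506.88067626953125, -218.00357055664062), (89.6994857788086, 74.35134887695312), 23.397998809814453), 3604) [ 0.5   -0.293  0.365] 8.0083
```

```bash
python3 - <<'E'
from h import *
a=np.radians(109.8); R=down(a)
ctrl.move_ptp([.5001,-.2209,.17],R); ctrl.servo_line([.5001,-.2209,.081],.12)
s0=ctrl.sense(); ctrl.gripper_to(0.0,80); s=ctrl.sense(); print(s["grip_width"],s["gripper_force"],(s["contact_force"]-s0["contact_force"]).round(1),s["moment"].round(2))
ctrl.servo_line([.5001,-.2209,.20],.15); s=ctrl.sense(); print(s["time_s"],s["eef_pos"],s["contact_force"].round(2),s["moment"].round(3),s["grip_width"])
p,d=ctrl.capture("wrist"); K,T=cam("wrist"); np.savez("pics/g.npz",d=d,K=K,T=T); cv2.imwrite("pics/g.png",p[:,:,::-1])
E
```

```text
0.12815545880781504 78.52078199386597 [-1.1 -0.1  1. ] [0.07 0.11 0.05]
13.4333 [ 0.49937152 -0.22048318  0.19849683] [-1.   -0.34 -2.21] [0.025 0.014 0.004] 0.12704196593415137
```

View pics/g.png

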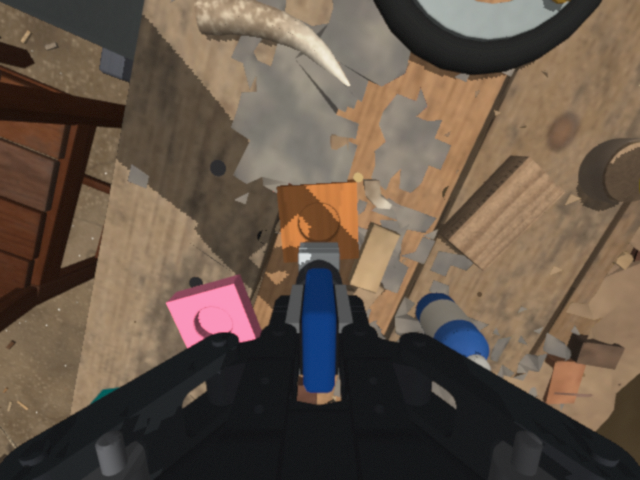

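```bash
cat >> h.py <<'E'
HUB=np.array([.5498,.0493]); PH=np.radians([-147.7,92.3,-27.7]); TH=np.radians([13,-11.5,5.7])
def nip(i): return HUB+.07*np.array([np.cos(PH[i]),np.sin(PH[i])])
def rep(t=""):
    s=ctrl.sense(); R=s["ee_rot"]; print(t,"t%.2f"%s["time_s"],s["eef_pos"].round(4),"yaw%.1f"%np.degrees(np.arctan2(R[1,0],R[0,0])),"F",s["contact_force"].round(2),"M",s["moment"].round(3)); return s
def descend(i,z=.109,a=None):
    a=TH[i]+np.pi/2 if a is None else a
    x,y=nip(i); R=down(a)
    ctrl.move_ptp([x,y,.16],R); ctrl.servo_line([x,y,.124],.1); ctrl.wait(.3); rep("above")
    hit=ctrl.servo_line([x,y,z],.02,max_force=3.0); ctrl.wait(.1); rep(f"hit={hit}")
    return hit
E
python3 - <<'E'
from h import *
descend(0)
E
```

```text
above t15.23 [0.4911 0.0119 0.1247] yaw103.0 F [-0.2   0.11 -0.57] M [ 0.03  -0.025 -0.017]
hit=False t16.23 [0.4908 0.0119 0.1092] yaw103.0 F [ 0.34  0.   -1.25] M [ 0.035 -0.031 -0.019]
```

```bash
cat >> h.py <<'E'
def turn(i,angs,z=.109):
    x,y=nip(i)
    for g in angs:
        ctrl.servo_line([x,y,z],.1,orientation=down(np.radians(g))); s=rep()
        F=s["contact_force"]
        if np.hypot(F[0],F[1])>15 or abs(F[2])>12: print("STOP"); return False
    return True
E
python3 - <<'E'
from h import *
turn(0,[98,93,88,83,78])
E
```

```text
t16.48 [0.4907 0.0119 0.1091] yaw98.1 F [ 0.    0.16 -0.79] M [-0.069 -0.014 -0.022]
 t16.73 [0.4907 0.0119 0.1091] yaw93.2 F [ 0.64  0.15 -0.84] M [ 0.035  0.029 -0.002]
 t16.98 [0.4907 0.0119 0.1091] yaw88.2 F [-0.1   0.03 -1.5 ] M [0.044 0.01  0.02 ]
 t17.23 [0.4907 0.0119 0.1091] yaw83.2 F [ 0.09  0.57 -0.5 ] M [0.062 0.016 0.029]
 t17.48 [0.4907 0.0119 0.1091] yaw78.2 F [-0.74 -0.15 -0.66] M [ 0.077 -0.012  0.092]
```

```bash
cat >> h.py <<'E'
def avg(n=10):
    A=[]
    for _ in range(n): ctrl.wait(.02); s=ctrl.sense(); A.append(np.r_[s["contact_force"],s["moment"]])
    print("avg",np.mean(A,0).round(3),"sd",np.std(A,0).round(2)[[0,2,5]])
E
python3 - <<'E'
from h import *
avg(); turn(0,[73]); avg(); turn(0,[68]); avg()
E
```

```text
avg [ 0.033  0.57  -0.849  0.084  0.001  0.048] sd [0.52 0.48 0.03]
 t17.90 [0.4907 0.0119 0.1091] yaw73.2 F [ 0.12  0.07 -1.17] M [ 0.034 -0.003  0.019]
avg [ 0.25   0.57  -0.731  0.079 -0.02   0.035] sd [0.61 0.54 0.03]
 t18.32 [0.4907 0.0119 0.109 ] yaw68.2 F [-0.42  0.92 -1.32] M [ 0.147 -0.026  0.003]
avg [ 0.074  0.304 -0.519  0.088 -0.041  0.05 ] sd [0.59 0.44 0.03]
```

```bash
python3 - <<'E'
from h import *
if turn(0,[50,32,14,4]): 
    avg(); x,y=nip(0); ctrl.servo_line([x,y,.16],.1); x-=.0;ctrl.servo_line([x-.045,y,.16],.15)  # tool x ~ +x now: camera ahead
    ctrl.wait(.1); K,T=cam("wrist"); p,d=ctrl.capture("wrist"); p=np.ascontiguousarray(p[:,:,::-1]); cv2.imwrite("pics/n1.png",p)
    rep()
    q=np.linalg.inv(T)@np.r_[nip(0),.049,1]; u=int(K[0,0]*q[0]/q[2]+K[0,2]); v=int(K[1,1]*q[1]/q[2]+K[1,2]); print(u,v)
    cv2.imwrite("pics/n1c.png",cv2.resize(p[max(v-60,0):v+60,u-60:u+60],(480,480),interpolation=cv2.INTER_CUBIC))
E
```

```text
t18.95 [0.4907 0.0119 0.1091] yaw50.1 F [-0.06  0.38 -0.95] M [ 0.059 -0.011  0.003]
 t19.42 [0.4907 0.0119 0.109 ] yaw32.2 F [ 0.08 -0.69 -0.82] M [ 0.106 -0.002 -0.007]
 t19.88 [0.4907 0.0119 0.109 ] yaw14.2 F [ 0.02 -0.13  0.59] M [ 0.024 -0.03   0.07 ]
 t20.21 [0.4906 0.0119 0.109 ] yaw4.2 F [ 0.11 -0.41  0.08] M [ 0.026 -0.084  0.15 ]
avg [ 0.078  0.093 -0.306  0.013 -0.051  0.027] sd [0.51 0.34 0.03]
 t21.63 [0.4463 0.0118 0.16  ] yaw4.0 F [-0.03  0.51 -0.69] M [-0.007  0.019  0.034]
322 183
```

View pics/n1c.png

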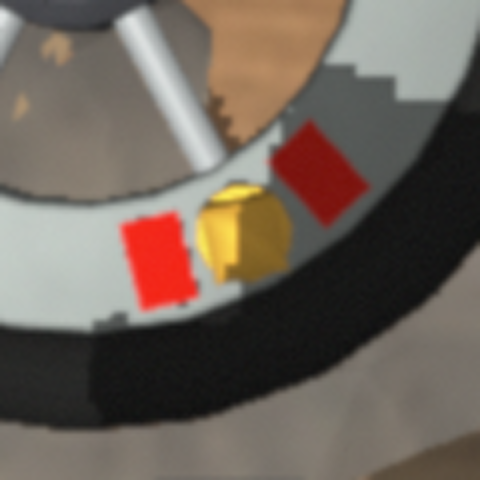

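Nipple 1's head edges are again at about 13–16° (mod 90), so it is either turned about 90° or untouched. I'll settle that on nipple 2 by turning it by about 12°, a harmless amount, and looking.

```bash
cat >> h.py <<'E'
def look(i,name):
    s=ctrl.sense(); tx=s["ee_rot"][:2,0]; x,y=nip(i)
    ctrl.servo_line([x,y,.15],.15); ctrl.servo_line([x-.045*tx[0],y-.045*tx[1],.15],.15); ctrl.wait(.1)
    s=rep("look"); K,T=cam("wrist"); p,d=ctrl.capture("wrist"); p=np.ascontiguousarray(p[:,:,::-1]); cv2.imwrite(f"pics/{name}_full.png",p)
    # orthographic re-render about the nipple, world axes: right=+x, up=+y, 10 px/mm at plane z=.049
    g=np.array([[-.015,.015],[.015,.015],[.015,-.015],[-.015,-.015]])+nip(i); uv=[]
    for a,b in g:
        q=np.linalg.inv(T)@np.array([a,b,.049,1]); uv.append([K[0,0]*q[0]/q[2]+K[0,2],K[1,1]*q[1]/q[2]+K[1,2]])
    H=cv2.getPerspectiveTransform(np.float32(uv),np.float32([[0,0],[450,0],[450,450],[0,450]]))
    cv2.imwrite(f"pics/{name}.png",cv2.warpPerspective(p,H,(450,450),flags=cv2.INTER_CUBIC)); print(np.round(uv).tolist())
E
python3 - <<'E'
from h import *
if not descend(1): 
    avg(); turn(1,[68,58]); avg(); look(1,"n2a")
E
```

```text
above t23.46 [0.5474 0.1193 0.1248] yaw78.5 F [ 0.27 -0.51 -0.92] M [ 0.009 -0.036  0.04 ]
hit=False t24.46 [0.5472 0.1193 0.1093] yaw78.5 F [ 0.83  0.74 -1.68] M [ 0.015  0.04  -0.003]
avg [-5.70e-02  1.28e-01 -1.25e+00 -6.00e-03 -5.00e-03 -1.00e-03] sd [0.5  0.47 0.02]
 t24.96 [0.5469 0.1193 0.1091] yaw68.1 F [ 0.29  0.05 -0.13] M [0.085 0.101 0.002]
 t25.28 [0.5469 0.1193 0.109 ] yaw58.2 F [-1.97  0.76 -0.26] M [0.091 0.141 0.041]
avg [-0.69   0.429 -0.705  0.108  0.142  0.013] sd [0.56 0.43 0.02]
look t26.43 [0.5234 0.0814 0.1498] yaw58.0 F [-0.89 -0.55 -1.31] M [ 0.035 -0.011  0.03 ]
[[289.0, 177.0], [325.0, 154.0], [347.0, 191.0], [312.0, 213.0]]
```

View pics/n2a.png

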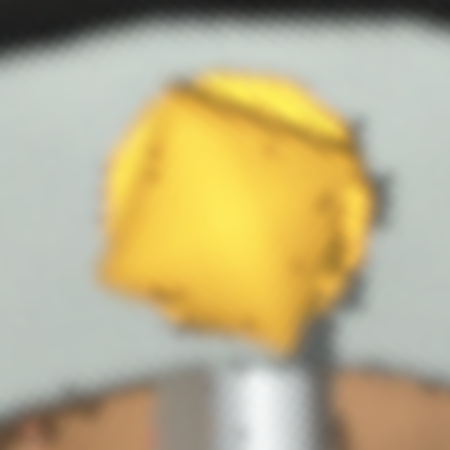

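The head is now at about −20.7°, turned roughly 9° for 20.5° of key motion. The key drives the nipple with about 11° lag, so nipple 1 is at about 88°. I'll finish nipple 2, then do nipple 3.

```bash
python3 - <<'E'
from h import *
if not descend(1,a=np.radians(69.3)) and turn(1,[50,32,14,-4,-22.5]):
    avg(); look(1,"n2b")
    if not descend(2) and turn(2,[80,62,44,26,8,-5.3]): avg(); look(2,"n3b")
a=cv2.imread("pics/n2b.png"); b=cv2.imread("pics/n3b.png")
if b is not None: cv2.imwrite("pics/fin.png",cv2.resize(np.hstack([a,b]),(800,400)))
E
```

```text
above t27.58 [0.5475 0.1193 0.1248] yaw69.3 F [-0.69 -0.17 -0.36] M [ 0.002 -0.062 -0.055]
hit=False t28.58 [0.5472 0.1193 0.1092] yaw69.3 F [-0.19  0.64 -1.  ] M [-0.002 -0.058  0.   ]
 t29.07 [0.5469 0.1193 0.1091] yaw50.1 F [-0.77 -0.07 -0.67] M [0.037 0.154 0.059]
 t29.53 [0.547  0.1193 0.1091] yaw32.2 F [-0.8   0.05 -0.81] M [0.045 0.219 0.04 ]
 t30.00 [0.547  0.1193 0.1091] yaw14.2 F [-2.56  0.18 -0.12] M [0.099 0.225 0.016]
 t30.47 [0.547  0.1193 0.1091] yaw-3.8 F [-1.63 -0.2   1.7 ] M [0.059 0.291 0.025]
 t30.94 [0.547  0.1192 0.1091] yaw-22.3 F [-1.7   0.22  1.67] M [0.028 0.265 0.033]
avg [-1.398  0.142  0.856  0.05   0.338  0.054] sd [0.4  0.26 0.03]
look t32.08 [0.5059 0.1362 0.1498] yaw-22.5 F [-0.27  0.76 -0.88] M [-0.02  -0.032  0.008]
[[307.0, 212.0], [291.0, 173.0], [330.0, 156.0], [346.0, 196.0]]
above t34.91 [0.6123 0.0167 0.1248] yaw95.7 F [ 0.21 -0.13 -1.71] M [-0.006  0.062 -0.014]
hit=False t35.91 [0.6119 0.0168 0.1093] yaw95.7 F [ 0.1  -0.26 -1.28] M [-0.037  0.017  0.021]
 t36.33 [0.6118 0.0169 0.1092] yaw80.1 F [ 0.77  0.7  -0.25] M [ 0.226 -0.051 -0.016]
 t36.80 [0.6119 0.0169 0.1092] yaw62.2 F [ 0.58  1.18 -0.12] M [0.219 0.094 0.06 ]
 t37.27 [0.6118 0.0169 0.1092] yaw44.2 F [ 0.08  1.23 -0.52] M [0.245 0.112 0.025]
 t37.73 [0.6118 0.0168 0.1091] yaw26.2 F [-0.86  2.07  0.56] M [0.293 0.098 0.017]
 t38.20 [0.6118 0.0168 0.1091] yaw8.2 F [-0.97  1.25  0.68] M [ 0.342  0.171 -0.035]
 t38.58 [0.6119 0.0168 0.1091] yaw-5.1 F [-0.03  1.11  0.88] M [ 0.236  0.073 -0.033]
avg [-0.481  1.562  0.955  0.311  0.098  0.04 ] sd [0.64 0.4  0.02]
look t39.73 [0.5675 0.0207 0.1498] yaw-5.3 F [-0.18  0.38 -1.3 ] M [-0.056 -0.071 -0.021]
[[300.0, 207.0], [295.0, 165.0], [338.0, 161.0], [341.0, 204.0]]
```

```bash
ls pics/fin.png
```

```text
pics/fin.png
```

View pics/fin.png

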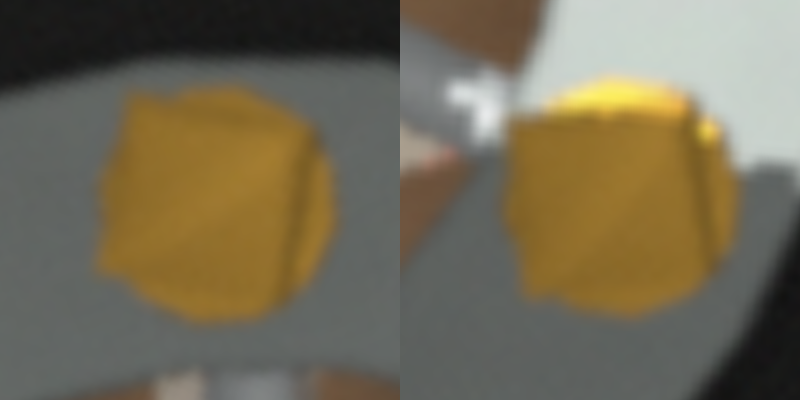

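Nipple 2's edge is at about −9.6° (turned about 88°) and nipple 3's at about +8.9° (about 87°), so all three are in range. The key goes back now.

```bash
python3 - <<'E'
from h import *
s=ctrl.sense(); ctrl.servo_line([*s["eef_pos"][:2],.19],.15)
x,y=.4995,-.2215; R=down(np.radians(109.8))
ctrl.move_ptp([x,y,.19],R); ctrl.servo_line([x,y,.115],.15); ctrl.wait(.3); rep()
print(ctrl.servo_line([x,y,.08],.03,max_force=3)); ctrl.wait(.2); s=rep()
p,d=ctrl.capture("scene"); 
if s["eef_pos"][2]<.085:
    ctrl.gripper_to(1.0); ctrl.wait(.3); ctrl.servo_line([x,y,.2],.15); rep()
    p,d=ctrl.capture("wrist"); K,T=cam("wrist"); P=cloud("w",d,K,T)
    p=np.ascontiguousarray(p[:,:,::-1]); b=(p[...,0]>90)&(p[...,2]<60)&(np.hypot(P[...,0]-x,P[...,1]-y)<.04)&(P[...,2]>.1)&(P[...,2]<.13); t=P[b]
    print(np.percentile(t[:,2],[50,95]),cv2.minAreaRect((t[t[:,2]>.112][:,:2]*1e3).astype(np.float32)))
else: p=p[:,:,::-1]
cv2.imwrite("pics/end.png",p)
E
```

```text
t43.26 [ 0.5001 -0.2218  0.1161] yaw109.8 F [ 0.57  0.63 -1.  ] M [-0.047 -0.007  0.022]
True
 t44.56 [ 0.499  -0.2212  0.0798] yaw109.8 F [ 1.83 -0.44  2.83] M [-0.191 -0.405 -0.042]
 t46.58 [ 0.4988 -0.2211  0.1987] yaw109.8 F [ 0.18 -0.77  0.16] M [-0.014  0.068 -0.02 ]
[0.11520026 0.11637319] ((498.5811462402344, -220.59494018554688), (11.031208992004395, 32.848079681396484), 19.509613037109375)
```

View pics/end.png

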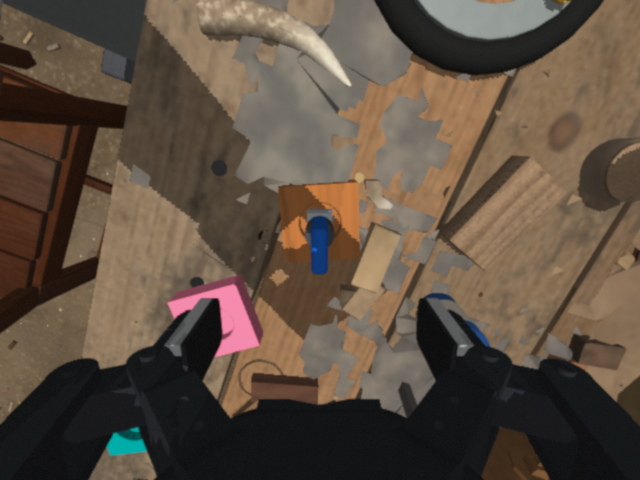

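The key stands upright in the orange holder at about (319,235). It is released, its top is at 0.115 m and it is within 2 mm of the pocket's centre.

```bash
python3 -c "
from station import ctrl
print(ctrl.job_done())"
```

```text
the job is handed in; nothing more can be done
None
```

I handed the job in at about 47 s: the three nipples, tightened in order, measure about 87–88° clockwise in the wrist images, and the key stands upright and released in its holder; the hand-in call gave no verdict.

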